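# Park a framing bar in its bay behind the post

## Robot

A 6-joint arm with a two-finger parallel gripper is mounted at the origin on a cart in front of the work surface, level with it; the furniture and walls round the work are solid. World frame = base frame: x ahead of the robot, y to its left, z up, the work surface at z = 0. Lengths are in m, angles in rad, forces in N, time in s.
With the tool pointing down it reaches from about 0.35 to 0.975 m from the base axis. Payload 4.9 kg.
Tool frame: the origin (TCP) lies midway between the tips of the shut fingers; the grasp point (between the pads) lies 19 mm behind it; z points along the fingers, y is the line along which they close (so a half turn about z gives the same grasp; the last joint's range is limited). The gripper opens to 85 mm and grips with 20 to 120 N. Pads are 22 mm wide; open, the fingers measure 114 mm over their backs; the gripper's body (76 mm by 85 mm) begins 54 mm behind the grasp point. The pads swing forward as they close: fully open they stand 13 mm farther back than shut.
Start: joints at [-1.396, 0.053, 1.613, -0, 1.476, -0.119], TCP at [0.181, -0.598, 0.231] pointing down, gripper open.
Joint ranges: [-3.01, 3.01], [-1.01, 2.22], [0.06, 2.58], [-1.02, 4.17], [0.09, 2.62], [-3.14, 3.14]. Speed limits (rad/s): [2.57, 2.57, 3.14, 3.14, 3.14, 3.14].

## Interface

Orientations are given as a unit quaternion [w, x, y, z].
In Python, from plant import state, grab_frame, job_done, cut_out, place_of gives the robot as it stands.
- The arm moves only by the tool jog_arm, never from a script. Its argument "motion" is text: rows parted by semicolons, each of 7 numbers parted by spaces: the opening in per cent of the stroke, from 0 (shut) to 100 (fully open), then the shift along the tool's x, y, z as a fraction of full scale, then the turn, a rotation vector about the tool's x, y, z as a fraction of full scale. A call has exactly 5 rows; each row is the pose to reach, as a shift and turn from the pose commanded when the call began, along the tool's axes at that moment; what a row does not reach only later rows make up. Full scale, the value 1, is 50 cm for a shift and 1.5 rad for a turn. A row lasts 1/8 s, in which the tool goes at most 62.5 mm and 10.7 degrees, less where a joint would pass 70% of its speed; a pose out of reach is approached as far as the arm can. A call with a number of a shift or a turn outside -1 to 1 is refused whole. A call with a gripper value outside its range is refused whole. The fingers move at their own pace and stop on an object; the grip force is fixed at half the most. Time passes only in rows, so rows that repeat a pose let the fingers close, or fill a call up. It gives the time, the measured TCP pose, the force, the opening and the grip force at its end, in the units of the state.
- state(): the state, without advancing time (a new reading comes with each control period).
- grab_frame(name): name is "side" or "top"; returns a dict with "color" (480x640x3 uint8, red, green, blue), "range_z" (480x640 float32, m along the optical axis (not along the pixel's ray), 0 where there is no reading), "intrinsics" (3x3 intrinsics, pixels), "world_from_camera" (4x4, takes a point from camera to world coordinates). Camera axes: x right, y up, looking along -z (the intrinsics and any distortion apply to the point x, -y, -z); pixel columns grow to the right and rows downward; lengths in m; the calibration is good to about 2 mm. A picture is of the moment at which its call begins.
- job_done(): hands the job in; it is judged then, once.
Trained networks look in the newest picture that a camera, given by its name, has taken for a name from the list of things; names that differ only in an ending like _2 or _b are one class to them, and where a whole thing is asked for, a point or a joint stands for the part that bears it (a point fixed in the world has none). Each returns a list of dicts, best first, with "p" (0 to 1); they miss things now and then, are a little off and sometimes report something else, mostly with a low value. They report only what shows in the picture. A call takes as long as a camera call.
- cut_out(camera, thing): "pixels" (480x640 bool, what is visible of it).
- place_of(camera, thing): "at" ([x, y, z] in m, in world coordinates, good to about 4 mm: a listed point, or the origin of a listed thing).
The state is a dict: "time": time; "joint_pos": joint angles; "joint_vel": joint speeds; "joint_efforts": joint torques, N m; "tool_pos": TCP position; "tool_rot": TCP orientation; "contact_force": force on the tool from outside, world axes, zero at the start; "ft_torque": the same for the moment, N m; "gripper_width": opening from 0.0 (shut) to 1.0 (fully open); "grasp_force": force on a finger pad.
Only numpy, scipy, OpenCV 4.12 (cv2) and the standard library are available. Lean on these libraries where they do the work, as an engineer would, in place of code of your own. Each camera call takes 0.05 s, during which the arm holds its last target. There are 200 camera calls.

## Task

Park the loose aluminium bar in the grey bay on the bench: with the fingertips, push it along the bench at an angle so that its left end goes in behind the short steel post, then push its right end in until the whole bar lies flat against the bay's back wall. The bar stays down on the bench throughout, never pinched between the fingers or lifted, and the vial, the timer and the tip box are left where they stand.

Things in the scene. Friction and masses are not known exactly. Their poses are not given: they have to be found in the camera images.
- bar: loose straight aluminium framing bar, slotted, thin black end caps; 220 mm long (own y), 28 mm wide (x), 28 mm high, 0.2 to 0.4 kg, slides flat on the bench. Origin: centre of its underside. It starts on the robot's side of the bay, somewhat to the right of the bay's middle; its +y end is the left one as seen from the robot, its -x side faces the robot
- bar_front: the bar's front side strip (robot side, -x of the bar), 3 mm thick, 212 mm long, 24 mm high, rigidly part of the bar and forming its front face. Origin: its centre, 12.5 mm in front of the bar's centre line, 14 mm up
- bar_back: the same strip on the bar's back side (+x of the bar), 12.5 mm behind its centre line. The fingers must never press on both strips at once: that is pinching
- bar_left (a point): centre of the end face of the bar's left (+y) end, 14 mm above its underside
- bar_right (a point): centre of the end face of the bar's right (-y) end, 14 mm above its underside
- bay: grey steel bay fixed to the bench: back wall and two side walls, 40 mm high, 8 mm thick; no floor or front. Origin: foot of the back wall's inner face, at mid-length. +x points through the back wall (away from the robot), +y left. Inside: y -135 to +135 mm; side walls span x -50 to 0 mm. The seated bar's centre line is at x = -14 mm, parallel to y
- post: short round steel post fixed in front of the bay's left part: 60 mm high, 24 mm diameter, foot collar 32 mm diameter, 15 mm high. Origin: centre of its foot, 74 to 80 mm in front of the back wall's inner face, 65 to 85 mm left of the bay's middle. From it to the right side wall is less than the bar's length: the bar enters only at an angle (about 25 degrees), left end first, behind the post
- vial: small glass vial with a grey cap, 46 mm in diameter, 91 mm high, loose, left of the work; leave it. Origin: centre of its underside
- timer: flat white timer, 66 x 66 x 15 mm, loose, front left; leave it. Origin: centre of its underside
- tipbox: red-orange box of pipette tips, 89 x 124 x 107 mm, loose, right of the bay; leave it. Origin: centre of its underside

How it is judged:
By the outcome, as a careful person would: the job done as asked, in the order asked, and still so for the second after the job is handed in, with the robot touching nothing.
It also fails if it takes over 72 s, if anything falls off the work surface, if the arm or the gripper's body presses on something with over 40 N, if the wrist force passes 120 N, or if a joint passes its speed limit or range.

## Working session

There is one attempt and no reset: what is moved stays moved. The work goes in short steps, Python scripts to look and compute and a tool call to move; the robot and the scene stay as the last step left them, time stands still between calls to the robot, and variables do not carry over. Pictures are saved under pics/ and viewed, at most 10 in all, crops included, and the job is handed in when it is done.

Besides the shell and the picture viewer there is one more tool, called after "Call:" as name(argument=value, ...) on one line, values as JSON. jog_arm: Moves the arm, as the interface text tells. Shift numbers are shares of 50 cm and turn numbers shares of 1.5 rad, none past 1 either way. Its arguments: {"type":"object","properties":{"motion":{"type":"string"}},"required":["motion"]}

```bash
mkdir -p pics; cat > h.py <<'E'
import numpy as np, cv2
from plant import state, grab_frame, job_done, cut_out, place_of
from scipy.spatial.transform import Rotation as R
def cloud(f,mask=None):
    K=f["intrinsics"];T=f["world_from_camera"];z=f["range_z"]
    m=(z>0) if mask is None else (mask&(z>0))
    v,u=np.nonzero(m);d=z[v,u]
    c=np.stack([(u-K[0,2])/K[0,0]*d,-(v-K[1,2])/K[1,1]*d,-d,np.ones_like(d)])
    return (T@c)[:3].T
def rect(cam,name,f,zlo,zhi):
    L=cut_out(cam,name)
    if not L: return None
    p=cloud(f,L[0]["pixels"]);p=p[(p[:,2]>zlo)&(p[:,2]<zhi)]
    return L[0]["p"],len(p),(cv2.minAreaRect(p[:,:2].astype(np.float32)*1000) if len(p)>5 else None)
E
python3 - <<'E'
from h import *
np.set_printoptions(precision=4,suppress=True)
s=state();print(s["time"],s["tool_pos"],s["tool_rot"],R.from_quat(np.roll(s["tool_rot"],-1)).as_matrix())
for c in("top","side"):
    f=grab_frame(c);cv2.imwrite(f"pics/{c}0.png",f["color"][:,:,::-1]);print(c,f["world_from_camera"][:3,3])
    for n in("bar","bar_left","bar_right","bay","post","vial","timer","tipbox"):
        L=place_of(c,n);print(c,n,[(round(l["p"],2),np.round(l["at"],4)) for l in L[:2]])
    print(rect(c,"bar",f,.02,.036),rect(c,"bay",f,.033,.046),rect(c,"post",f,.05,.066))
E
```

```text
0.0 [ 0.1809 -0.5976  0.23  ] [-0.0011  0.9892  0.1464 -0.    ] [[ 0.9572  0.2896 -0.0004]
 [ 0.2896 -0.9571  0.0021]
 [ 0.0003 -0.0021 -1.    ]]
top [ 0.3591 -0.0403  1.0619]
top bar [(0.61, array([ 0.4526, -0.1013,  0.0029]))]
top bar_left [(0.79, array([0.4908, 0.0035, 0.0152])), (0.28, array([ 0.407 , -0.2029,  0.0156]))]
top bar_right [(0.83, array([ 0.4069, -0.2031,  0.0161]))]
top bay [(0.66, array([0.6405, 0.0392, 0.0021])), (0.37, array([ 0.3908,  0.3345, -0.0003]))]
top post [(0.63, array([0.5571, 0.1111, 0.003 ]))]
top vial [(0.74, array([0.4454, 0.2101, 0.0003]))]
top timer [(0.86, array([0.3896, 0.3362, 0.0025])), (0.69, array([ 0.4407, -0.0937,  0.0159]))]
top tipbox [(0.72, array([ 0.6242, -0.3989, -0.0008]))]
(0.91, 1319, ((450.1259765625, -100.31936645507812), (218.1461181640625, 28.83102798461914), 68.1606674194336)) (0.55, 709, ((617.2657470703125, 42.14289855957031), (285.93218994140625, 57.958953857421875), 89.96308898925781)) (0.72, 99, ((558.2125244140625, 108.49224853515625), (22.011470794677734, 21.025001525878906), 47.363895416259766))
side [0.0706 0.9461 0.604 ]
side bar [(0.78, array([ 0.4542, -0.0962, -0.0025]))]
side bar_left [(0.87, array([0.4918, 0.0004, 0.0172]))]
side bar_right [(0.92, array([ 0.4081, -0.2024,  0.012 ]))]
side bay [(0.7, array([ 0.6367,  0.0431, -0.003 ]))]
side post [(0.59, array([ 0.5594,  0.1093, -0.0036]))]
side vial [(0.82, array([0.4484, 0.2064, 0.002 ]))]
side timer [(0.83, array([0.3957, 0.3299, 0.0032]))]
side tipbox [(0.58, array([ 0.6217, -0.3961, -0.0035]))]
(0.91, 567, ((448.0179138183594, -98.36178588867188), (222.2258758544922, 33.40675735473633), 67.62541198730469)) (0.8, 448, ((616.48046875, 42.16780090332031), (59.53657531738281, 292.6770935058594), 0.05387457460165024)) (0.7, 81, ((558.1661987304688, 108.9371337890625), (22.40818977355957, 26.78626823425293), 28.495222091674805))
```

View pics/top0.png

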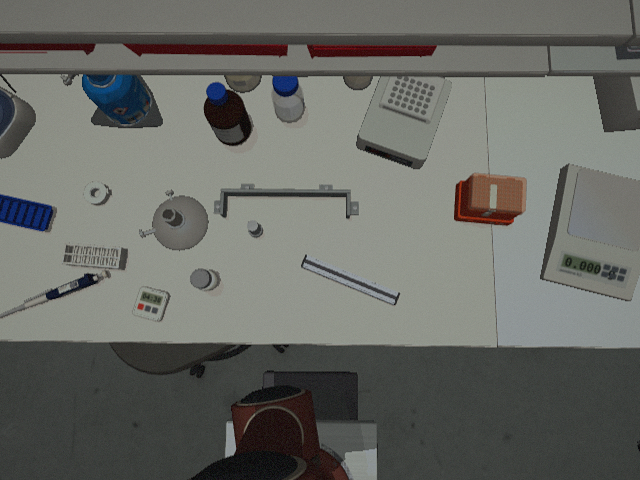

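View pics/side0.png

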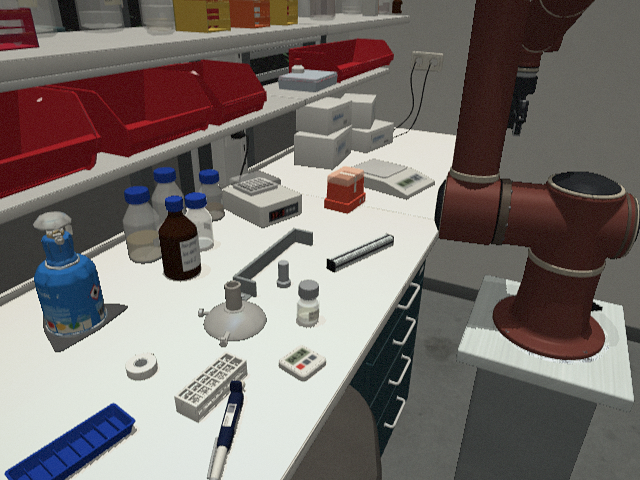

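The top picture shows the bay at columns 215–357, row 190. The post is at (254, 229) and the bar runs from (302, 258) to (398, 300), about 22° to the bay. The vial is at (205, 279). The side picture agrees. My plan is to push the bar about 58 mm sideways and about 190 mm lengthwise, then swing the right end in.

```bash
cat >> h.py <<'E'
def plan(x,y,z,yaw):
    "shift (fraction of .5 m) and turn (fraction of 1.5 rad) from the present pose; yaw = world angle of tool x, deg"
    s=state();A=R.from_quat(np.roll(s["tool_rot"],-1));a=np.radians(yaw)
    B=R.from_matrix(np.array([[np.cos(a),np.sin(a),0],[np.sin(a),-np.cos(a),0],[0,0,-1]]))
    d=A.inv().apply(np.array([x,y,z])-s["tool_pos"])/.5
    print("t",round(s["time"],2),"pos",np.round(s["tool_pos"],4),"F",np.round(s["contact_force"],1),"shift",np.round(d,4),"turn",np.round((A.inv()*B).as_rotvec()/1.5,4))
E
python3 -c "
from h import *
plan(.403,-.081,.15,68)"
```

```text
t 1.2 pos [ 0.181  -0.5982  0.2313] F [-0.   0.2  0.2] shift [ 0.7245 -0.8615  0.1626] turn [-0.      0.     -0.5954]
```

Call:
jog_arm(motion="0 0.08 -0.09 0.02 0 0 -0.07; 0 0.16 -0.19 0.035 0 0 -0.14; 0 0.24 -0.285 0.05 0 0 -0.2; 0 0.32 -0.38 0.065 0 0 -0.27; 0 0.4 -0.475 0.08 0 0 -0.33")

```text
time: 1.82
tool_pos: [0.3033, -0.3132, 0.1915]
tool_rot: [0.0, 0.923, 0.385, 0.0]
contact_force: [1.5, 0.0, -0.4]
gripper_width: 0.0
grasp_force: 0.0
```

```bash
python3 -c "
from h import *
plan(.403,-.081,.12,68)"
```

```text
t 1.82 pos [ 0.3033 -0.3132  0.1915] F [ 1.5  0.  -0.4] shift [ 0.4704 -0.1848  0.1429] turn [ 0.0006  0.     -0.2638]
```

Call:
jog_arm(motion="0 0.11 -0.04 0.035 0 0 -0.065; 0 0.22 -0.085 0.07 0 0 -0.13; 0 0.33 -0.13 0.105 0 0 -0.2; 0 0.44 -0.175 0.14 0 0 -0.26; 0 0.46 -0.18 0.14 0 0 -0.26")

```text
time: 2.45
tool_pos: [0.4006, -0.0849, 0.12]
tool_rot: [-0.001, 0.83, 0.558, -0.001]
contact_force: [-0.6, -0.4, -0.3]
gripper_width: 0.001
grasp_force: 0.0
```

```bash
python3 -c "
from h import *
plan(.403,-.081,.009,68)"
```

```text
t 2.45 pos [ 0.4006 -0.0849  0.12  ] F [-0.6 -0.4 -0.3] shift [0.009  0.0022 0.2219] turn [-0.002  -0.0003 -0.0014]
```

Call:
jog_arm(motion="0 0.009 0.002 0.06 0 0 0; 0 0.009 0.002 0.12 0 0 0; 0 0.009 0.002 0.18 0 0 0; 0 0.009 0.002 0.215 0 0 0; 0 0.009 0.002 0.22 0 0 0")

```text
time: 3.08
tool_pos: [0.4029, -0.0849, 0.0107]
tool_rot: [-0.001, 0.832, 0.555, -0.001]
contact_force: [0.2, 0.8, 0.0]
gripper_width: -0.004
grasp_force: 0.0
```

```bash
python3 - <<'E'
from h import *
n=np.array([.927,-.3746])
f=grab_frame("top");cv2.imwrite("pics/t1.png",f["color"][180:340,200:440][:,:,::-1].repeat(3,0).repeat(3,1))
print(rect("top","bar",f,.02,.036))
p=np.array([.403,-.081])
plan(*(p+.045*n),.01,68)
E
```

```text
(0.55, 283, ((449.59783935546875, -100.99776458740234), (219.69186401367188, 28.273374557495117), 68.05348205566406))
t 3.17 pos [ 0.404  -0.0852  0.0121] F [-0.2 -0.  -0.8] shift [0.0077 0.0849 0.0043] turn [ 0.0004  0.0001 -0.0061]
```

View pics/t1.png

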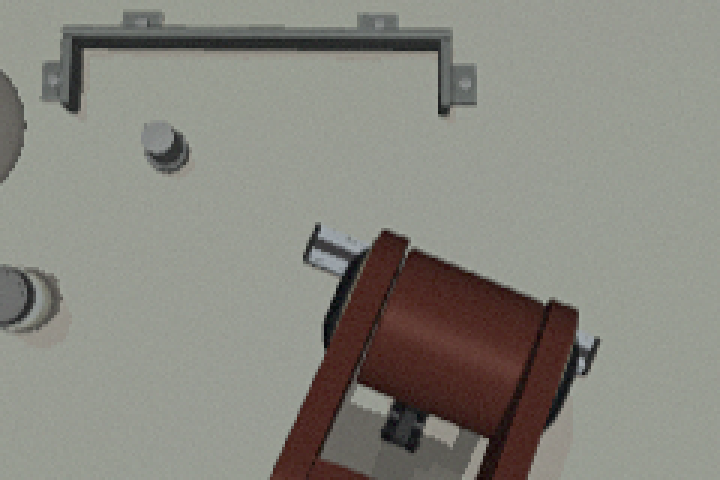

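The bar hasn't moved. Its ends show at about (330, 250) and (590, 350) in this crop, with the wrist covering its middle. The tool is in front of the bar's centre, so I'll start the sideways push.

Call:
jog_arm(motion="0 0.005 0.02 0.003 0 0 0; 0 0.005 0.04 0.003 0 0 0; 0 0.005 0.06 0.003 0 0 0; 0 0.005 0.08 0.003 0 0 0; 0 0.005 0.09 0.003 0 0 0")

```text
time: 3.8
tool_pos: [0.4469, -0.0997, 0.0101]
tool_rot: [-0.0, 0.831, 0.556, -0.0]
contact_force: [-2.1, 1.8, 1.4]
gripper_width: 0.006
grasp_force: 0.9
```

```bash
python3 - <<'E'
from h import *
for c in ("top","side"):
    f=grab_frame(c);print(rect(c,"bar",f,.02,.036))
    for n in("bar_left","bar_right"):
        print(c,n,[(round(l["p"],2),np.round(l["at"],4)) for l in place_of(c,n)[:1]])
plan(.45,-.1,.01,68)
E
```

```text
(0.81, 241, ((471.94488525390625, -110.2014389038086), (219.86221313476562, 28.036375045776367), 67.62299346923828))
top bar_left [(0.71, array([ 0.4273, -0.2159,  0.0128]))]
top bar_right [(0.68, array([ 0.4282, -0.2131,  0.0145]))]
(0.67, 317, ((469.0917663574219, -105.47342681884766), (218.88577270507812, 29.08974266052246), 67.00772857666016))
side bar_left [(0.95, array([ 0.5129, -0.0108,  0.0172]))]
side bar_right [(0.97, array([ 0.4306, -0.2101,  0.0124]))]
t 4.2 pos [ 0.4461 -0.0993  0.01  ] F [-0.4 -0.2  0.1] shift [0.0018 0.0077 0.0001] turn [ 0.0001  0.     -0.0053]
```

Call:
jog_arm(motion="0 0 0.015 0 0 0 0; 0 0 0.03 0 0 0 0; 0 0 0.045 0 0 0 0; 0 0 0.06 0 0 0 0; 0 0 0.068 0 0 0 0")

```text
time: 4.82
tool_pos: [0.4782, -0.1126, 0.0101]
tool_rot: [-0.0, 0.831, 0.556, -0.0]
contact_force: [-0.9, -0.5, 0.4]
gripper_width: -0.002
grasp_force: 0.6
```

Call:
jog_arm(motion="0 0 -0.03 0 0 0 0; 0 0 -0.06 0 0 0 0; 0 0 -0.06 -0.1 0 0 0; 0 0 -0.06 -0.14 0 0 0; 0 0 -0.06 -0.14 0 0 0")

```text
time: 5.45
tool_pos: [0.4505, -0.1011, 0.0818]
tool_rot: [0.002, 0.831, 0.556, 0.001]
contact_force: [0.9, 0.3, -0.8]
gripper_width: 0.002
grasp_force: 0.0
```

```bash
cat >> h.py <<'E'
def bar():
    for c in ("top","side"):
        f=grab_frame(c);r=rect(c,"bar",f,.02,.036)
        P=[place_of(c,n) for n in("bar_left","bar_right")]
        print(c,r,[(round(l[0]["p"],2),np.round(l[0]["at"],4)) for l in P if l])
        if r and c=="top":
            (x,y),(w,h),a=r[2];print(w,h)
E
python3 - <<'E'
from h import *
bar()
u=np.array([.3746,.927]);c=np.array([.504,-.122])
plan(*(c-.145*u),.08,68)
E
```

```text
top None [(0.56, array([ 0.5494, -0.0215,  0.0144]))]
side (0.85, 527, ((501.1961669921875, -123.66570281982422), (225.87635803222656, 32.68156814575195), 67.62229919433594)) [(0.66, array([ 0.5449, -0.0212,  0.0164])), (0.91, array([ 0.4599, -0.2231,  0.0129]))]
t 5.85 pos [ 0.4493 -0.1007  0.079 ] F [ 0.  -0.9  0.3] shift [-0.2876  0.1197 -0.0022] turn [-0.0013  0.     -0.0053]
```

Call:
jog_arm(motion="0 -0.1 0.04 0 0 0 0; 0 -0.2 0.08 0 0 0 0; 0 -0.287 0.12 0 0 0 0; 0 -0.287 0.12 0 0 0 0; 0 -0.287 0.12 0.06 0 0 0")

```text
time: 6.48
tool_pos: [0.4523, -0.2578, 0.0518]
tool_rot: [0.002, 0.832, 0.555, 0.001]
contact_force: [-0.3, 0.2, 0.3]
gripper_width: 0.002
grasp_force: 0.0
```

```bash
python3 - <<'E'
from h import *
bar()
u=np.array([.3746,.927]);c=np.array([.5025,-.123])
plan(*(c-.145*u),.010,68)
E
```

```text
top (0.58, 1314, ((503.7691650390625, -123.19783782958984), (219.72181701660156, 29.188730239868164), 67.73599243164062)) [(0.87, array([ 0.5459, -0.0204,  0.014 ])), (0.88, array([ 0.4578, -0.2255,  0.0174]))]
219.72181701660156 29.188730239868164
side (0.71, 525, ((501.03411865234375, -121.89439392089844), (223.56422424316406, 31.296175003051758), 67.69644927978516)) [(0.95, array([ 0.5435, -0.0239,  0.0166])), (0.87, array([ 0.4648, -0.2233,  0.0143]))]
t 6.88 pos [ 0.4513 -0.2566  0.0513] F [ 0.2  0.4 -0.2] shift [-0.0039 -0.0054  0.0826] turn [ 0.0013  0.0003 -0.0049]
```

Call:
jog_arm(motion="0 -0.002 -0.006 0.04 0 0 0; 0 -0.002 -0.006 0.082 0 0 0; 0 0 -0.006 0.082 0 0 0; 0 0.02 -0.006 0.082 0 0 0; 0 0.04 -0.006 0.082 0 0 0")

```text
time: 7.5
tool_pos: [0.4566, -0.2367, 0.0104]
tool_rot: [0.001, 0.831, 0.556, 0.0]
contact_force: [0.8, -0.2, 0.3]
gripper_width: -0.0
grasp_force: 0.0
```

Call:
jog_arm(motion="0 0.03 0 0 0 0 0; 0 0.06 0 0 0 0 0; 0 0.09 0 0 0 0 0; 0 0.12 0 0 0 0 0; 0 0.14 0 0 0 0 0")

```text
time: 8.12
tool_pos: [0.4824, -0.1711, 0.009]
tool_rot: [-0.0, 0.831, 0.556, -0.0]
contact_force: [-0.8, -1.9, 0.9]
gripper_width: 0.0
grasp_force: 0.8
```

```bash
python3 - <<'E'
from h import *
bar()
plan(.5,-.1,.010,67.7)
E
```

```text
top (0.81, 1063, ((529.2091064453125, -57.88488006591797), (213.51983642578125, 28.991628646850586), 67.6850357055664)) [(0.63, array([0.5723, 0.0413, 0.0159])), (0.6, array([ 0.4868, -0.1605,  0.0157]))]
213.51983642578125 28.991628646850586
side (0.97, 582, ((526.7031860351562, -59.694862365722656), (227.08102416992188, 32.909088134765625), 67.49732971191406)) [(0.83, array([0.568 , 0.0445, 0.0156])), (0.6, array([ 0.4865, -0.1573,  0.0143]))]
t 8.53 pos [ 0.4819 -0.1723  0.0089] F [-0.7 -0.4 -0. ] shift [ 0.1474 -0.022  -0.0022] turn [-0.0002 -0.0001 -0.0023]
```

Call:
jog_arm(motion="0 0.03 0 0 0 0 0; 0 0.06 0 0 0 0 0; 0 0.09 0 0 0 0 0; 0 0.12 0 0 0 0 0; 0 0.15 0 0 0 0 0")

```text
time: 9.15
tool_pos: [0.5112, -0.1016, 0.009]
tool_rot: [-0.0, 0.831, 0.556, -0.0]
contact_force: [-1.7, 0.4, 0.6]
gripper_width: -0.002
grasp_force: 0.4
```

```bash
python3 - <<'E'
from h import *
bar()
plan(.5,-.1,.010,67.7)
f=grab_frame("top");cv2.imwrite("pics/t2.png",f["color"][150:310,200:440][:,:,::-1].repeat(3,0).repeat(3,1))
E
```

```text
top (0.68, 907, ((560.760986328125, 19.1270751953125), (201.49327087402344, 28.680952072143555), 67.55628967285156)) [(0.63, array([0.5989, 0.109 , 0.0171])), (0.76, array([ 0.5122, -0.0919,  0.0154]))]
201.49327087402344 28.680952072143555
side (0.84, 503, ((553.9232177734375, 12.328193664550781), (226.6977081298828, 28.454965591430664), 67.20414733886719)) [(0.8, array([0.5979, 0.1163, 0.0176])), (0.94, array([ 0.5172, -0.0896,  0.0158]))]
t 9.55 pos [ 0.5107 -0.1032  0.0091] F [ 0.9  0.1 -0.6] shift [-0.0024 -0.0222 -0.0018] turn [ 0.     -0.     -0.0023]
```

View pics/t2.png

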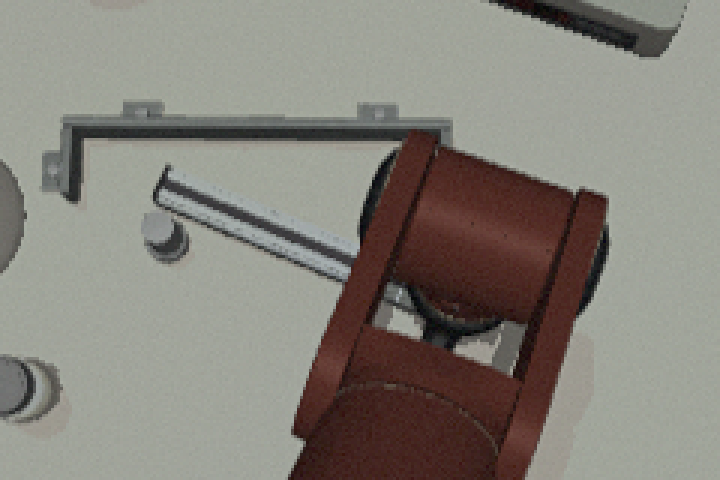

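The bar's left end, at (160, 185) in this crop, is now just behind the post at (165, 235) and clear of it. I'll keep going about 48 mm.

Call:
jog_arm(motion="0 0.02 0 0 0 0 0; 0 0.04 0 0 0 0 0; 0 0.06 0 0 0 0 0; 0 0.08 0 0 0 0 0; 0 0.096 0 0 0 0 0")

```text
time: 10.22
tool_pos: [0.5294, -0.0577, 0.0091]
tool_rot: [0.0, 0.831, 0.556, -0.0]
contact_force: [0.1, -1.7, -0.2]
gripper_width: 0.001
grasp_force: 0.6
```

Call:
jog_arm(motion="0 -0.03 0 0 0 0 0; 0 -0.05 0 0 0 0 0; 0 -0.05 0 -0.08 0 0 0; 0 -0.05 -0.08 -0.16 0 0 0; 0 -0.05 -0.14 -0.16 0 0 0")

```text
time: 10.85
tool_pos: [0.4564, -0.0562, 0.0928]
tool_rot: [0.003, 0.832, 0.555, 0.002]
contact_force: [0.6, -0.4, -0.8]
gripper_width: 0.003
grasp_force: 0.0
```

```bash
python3 - <<'E'
from h import *
bar()
f=grab_frame("top");cv2.imwrite("pics/t3.png",f["color"][150:310,200:440][:,:,::-1].repeat(3,0).repeat(3,1))
plan(.5,-.06,.09,67.7)
E
```

```text
top (0.64, 815, ((589.133056640625, 88.53491973876953), (147.2383270263672, 28.746479034423828), 67.1967544555664)) [(0.73, array([0.6217, 0.1576, 0.0157]))]
147.2383270263672 28.746479034423828
side (0.97, 570, ((573.403564453125, 56.738037109375), (221.78286743164062, 30.181825637817383), 67.80531311035156)) [(0.68, array([0.6159, 0.1552, 0.0178])), (0.96, array([ 0.5349, -0.0459,  0.0128]))]
t 11.3 pos [ 0.4553 -0.0552  0.0888] F [-0.2 -0.1  0. ] shift [ 0.0253  0.0864 -0.0024] turn [-0.0004  0.     -0.0022]
```

View pics/t3.png

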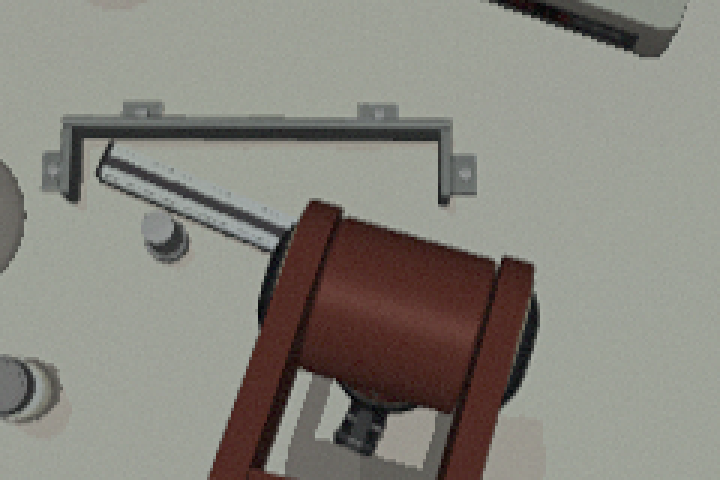

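The left end, at (105, 160) in this crop, is well behind the post and clear of the back and left walls. Next I'll go to the front face near the right end and swing it in.

```bash
python3 - <<'E'
from h import *
plan(.507,-.010,.09,68)
plan(.507,-.010,.01,68)
E
```

```text
t 11.3 pos [ 0.4553 -0.0552  0.0888] F [-0.2 -0.1  0. ] shift [ 0.1231  0.061  -0.0024] turn [-0.0004  0.     -0.0057]
t 11.3 pos [ 0.4553 -0.0552  0.0888] F [-0.2 -0.1  0. ] shift [0.1231 0.0611 0.1576] turn [-0.0004  0.     -0.0057]
```

Call:
jog_arm(motion="0 0.06 0.03 0 0 0 0; 0 0.123 0.061 0 0 0 0; 0 0.123 0.061 0.05 0 0 0; 0 0.123 0.061 0.11 0 0 0; 0 0.123 0.061 0.157 0 0 0")

```text
time: 11.92
tool_pos: [0.5065, -0.0096, 0.0089]
tool_rot: [-0.001, 0.831, 0.556, -0.001]
contact_force: [-0.1, 0.1, -0.1]
gripper_width: 0.001
grasp_force: 0.0
```

Call:
jog_arm(motion="0 0.005 0.018 0 0 0 -0.02; 0 0.01 0.036 0 0 0 -0.04; 0 0.015 0.054 0 0 0 -0.07; 0 0.02 0.072 0 0 0 -0.1; 0 0.025 0.088 0 0 0 -0.13")

```text
time: 12.55
tool_pos: [0.5543, -0.0154, 0.0124]
tool_rot: [0.001, 0.772, 0.635, 0.001]
contact_force: [-0.0, -0.3, 0.1]
gripper_width: 0.001
grasp_force: 0.3
```

```bash
python3 - <<'E'
from h import *
bar()
plan(.585,-.018,.01,90)
E
```

```text
top (0.75, 459, ((605.023681640625, 126.07511138916016), (79.18364715576172, 29.31500244140625), 80.38782501220703)) [(0.85, array([0.6126, 0.1645, 0.0149]))]
79.18364715576172 29.31500244140625
side (0.64, 491, ((593.4745483398438, 59.98695373535156), (207.4328155517578, 34.21626663208008), 80.65869140625)) [(0.57, array([0.6088, 0.1679, 0.0166])), (0.86, array([ 0.5788, -0.0519,  0.0152]))]
t 12.95 pos [ 0.5521 -0.0149  0.0108] F [ 0.1 -0.3 -0.4] shift [0.0068 0.0658 0.0017] turn [ 0.0003 -0.     -0.1314]
```

Call:
jog_arm(motion="0 0.002 0.012 0 0 0 -0.025; 0 0.003 0.024 0 0 0 -0.05; 0 0.004 0.036 0 0 0 -0.08; 0 0.005 0.048 0 0 0 -0.11; 0 0.006 0.055 0 0 0 -0.13")

```text
time: 13.58
tool_pos: [0.58, -0.0175, 0.0105]
tool_rot: [-0.0, 0.707, 0.707, -0.0]
contact_force: [-1.1, -0.4, 0.3]
gripper_width: -0.001
grasp_force: 0.5
```

```bash
python3 - <<'E'
from h import *
bar()
plan(.565,.055,.01,90)
f=grab_frame("top");cv2.imwrite("pics/t4.png",f["color"][150:310,200:440][:,:,::-1].repeat(3,0).repeat(3,1))
E
```

```text
top (0.73, 515, ((606.494384765625, 97.74129486083984), (28.43585205078125, 142.5029754638672), 0.1868043690919876)) [(0.77, array([0.6115, 0.168 , 0.0154]))]
28.43585205078125 142.5029754638672
side (0.7, 489, ((605.9531860351562, 67.344482421875), (31.55661964416504, 206.0193634033203), 0.4606575071811676)) [(0.86, array([0.6052, 0.1719, 0.0166])), (0.58, array([ 0.6092, -0.0513,  0.0124]))]
t 13.97 pos [ 0.5795 -0.0173  0.0106] F [ 0.1 -0.3 -0.6] shift [ 0.1445 -0.0293  0.0012] turn [ 0.0001 -0.     -0.0014]
```

Call:
jog_arm(motion="0 0 -0.03 0 0 0 0; 0 0.07 -0.03 0 0 0 0; 0 0.147 -0.03 0 0 0 0; 0 0.147 -0.02 0 0 0 0; 0 0.147 -0.002 0 0 0 0")

```text
time: 14.65
tool_pos: [0.5783, 0.0559, 0.0104]
tool_rot: [-0.0, 0.708, 0.707, -0.0]
contact_force: [0.1, 0.3, 0.1]
gripper_width: -0.002
grasp_force: 0.0
```

Call:
jog_arm(motion="0 0 0.008 0 0 0 0; 0 0 0.016 0 0 0 0; 0 0 0.024 0 0 0 0; 0 0 0.03 0 0 0 0; 0 0 0.03 0 0 0 0")

```text
time: 15.28
tool_pos: [0.5941, 0.056, 0.0105]
tool_rot: [0.0, 0.708, 0.706, 0.0]
contact_force: [-0.4, -0.5, 0.1]
gripper_width: 0.001
grasp_force: 0.0
```

```bash
python3 - <<'E'
from h import *
bar()
plan(.5965,.055,.01,90)
E
```

```text
top (0.82, 435, ((619.9962768554688, 46.341224670410156), (28.559083938598633, 189.31166076660156), 1.102491021156311)) [(0.79, array([ 0.6216, -0.052 ,  0.0148]))]
28.559083938598633 189.31166076660156
side (0.58, 320, ((620.7891235351562, 60.84351348876953), (28.77146339416504, 199.33657836914062), 3.254526138305664)) [(0.73, array([0.6203, 0.1706, 0.0167])), (0.57, array([ 0.621 , -0.0492,  0.0135]))]
t 15.68 pos [0.5938 0.0562 0.0106] F [-0.4  0.2 -1. ] shift [-0.0024  0.0055  0.0012] turn [ 0.0001  0.     -0.0013]
```

Not at the wall yet, so I'll creep forward and watch the force.

Call:
jog_arm(motion="0 0 0.002 0 0 0 0; 0 0 0.004 0 0 0 0; 0 0 0.006 0 0 0 0; 0 0 0.007 0 0 0 0; 0 0 0.007 0 0 0 0")

```text
time: 16.3
tool_pos: [0.5968, 0.0562, 0.0105]
tool_rot: [-0.0, 0.708, 0.706, -0.0]
contact_force: [-3.5, 0.1, 2.6]
gripper_width: 0.001
grasp_force: 1.9
```

Call:
jog_arm(motion="0 0 0.001 0 0 0 0; 0 0 0.001 0 0 0 0; 0 0 0.002 0 0 0 0; 0 0 0.002 0 0 0 0; 0 0 0.002 0 0 0 0")

```text
time: 16.92
tool_pos: [0.5969, 0.0562, 0.0104]
tool_rot: [-0.001, 0.708, 0.706, -0.001]
contact_force: [-8.1, 0.7, 5.2]
gripper_width: -0.002
grasp_force: 3.9
```

Position has stopped advancing while the force rises, so the bar is against the wall. I'll back off and look.

Call:
jog_arm(motion="0 0 0.003 0 0 0 0; 0 0 -0.03 0 0 0 0; 0 0 -0.08 0 0 0 0; 0 0 -0.1 -0.1 0 0 0; 0 0 -0.1 -0.2 0 0 0")

```text
time: 17.55
tool_pos: [0.5475, 0.0562, 0.1108]
tool_rot: [-0.0, 0.708, 0.706, -0.0]
contact_force: [2.0, 0.7, 0.9]
gripper_width: -0.003
grasp_force: 0.0
```

Call:
jog_arm(motion="0 -0.1 -0.04 -0.1 0 0 0; 0 -0.2 -0.08 -0.1 0 0 0; 0 -0.3 -0.1 -0.1 0 0 0; 0 -0.4 -0.1 -0.1 0 0 0; 0 -0.5 -0.1 -0.1 0 0 0")

```text
time: 18.18
tool_pos: [0.4982, -0.1958, 0.1612]
tool_rot: [0.002, 0.708, 0.706, 0.001]
contact_force: [0.8, 0.1, -0.6]
gripper_width: 0.002
grasp_force: 0.0
```

```bash
python3 - <<'E'
from h import *
bar()
f=grab_frame("top");cv2.imwrite("pics/t5.png",f["color"][150:310,200:440][:,:,::-1].repeat(3,0).repeat(3,1))
for n in("vial","timer","tipbox"): print(n,np.round(place_of("top",n)[0]["at"],3))
p=cloud(f);q=p[(p[:,2]>.022)&(p[:,2]<.034)]
for a in np.arange(-.05,.17,.03):
    m=(abs(q[:,1]-a-.015)<.015)&(q[:,0]>.59)&(q[:,0]<.65);print(round(a,2),m.sum(),q[m,0].min() if m.any() else None)
f=grab_frame("side");cv2.imwrite("pics/s5.png",f["color"][210:310,210:370][:,:,::-1].repeat(5,0).repeat(5,1))
plan(.5,0,.1,90)
E
```

```text
top None [(0.73, array([ 0.6248, -0.053 ,  0.0164]))]
side (0.89, 590, ((622.9794311523438, 56.881675720214844), (32.62020492553711, 213.57717895507812), 0.11247656494379044)) [(0.81, array([0.6235, 0.1721, 0.0153])), (0.82, array([ 0.6265, -0.0497,  0.0124]))]
vial [ 0.444  0.212 -0.002]
timer [0.391 0.334 0.002]
tipbox [ 0.628 -0.403 -0.001]
-0.05 177 0.6097187146608516
-0.02 189 0.609508207854079
0.01 179 0.6093285164417762
0.04 183 0.609749169154584
0.07 177 0.6095106142290693
0.1 183 0.6092153287072692
0.13 175 0.6088276327544269
0.16 98 0.5925704200581706
t 18.82 pos [ 0.4979 -0.1931  0.1606] F [0.7 0.5 0.8] shift [0.3862 0.0039 0.1211] turn [ 0.0001  0.     -0.0007]
```

View pics/t5.png

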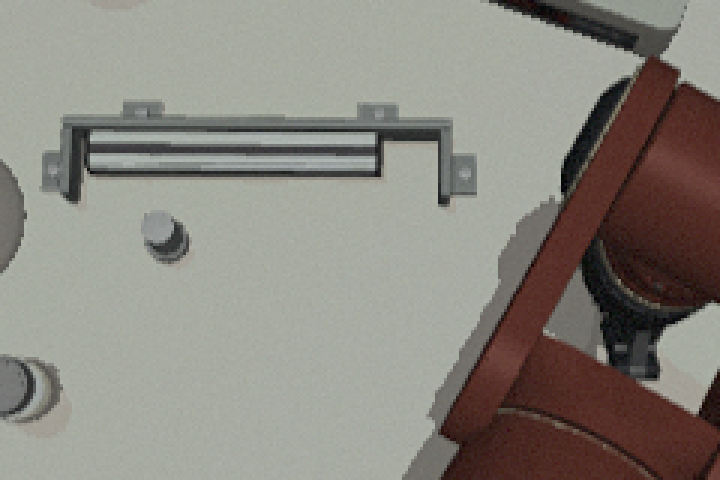

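View pics/s5.png

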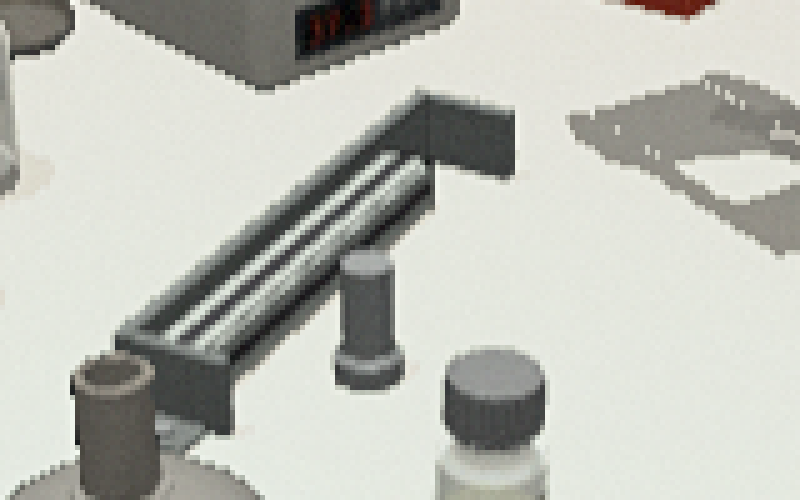

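Top view: the bar (88–380, 130–175 in the crop) lies along the back wall, and the side view agrees. I'll check its parallelism against the wall top.

```bash
python3 - <<'E'
from h import *
def fit(p,zl,zh,xl,xh,fn):
    q=p[(p[:,2]>zl)&(p[:,2]<zh)&(p[:,0]>xl)&(p[:,0]<xh)]
    Y=[];X=[]
    for a in np.arange(-.045,.155,.01):
        m=abs(q[:,1]-a)<.005
        if m.sum()>3: Y.append(a);X.append(fn(q[m,0]))
    k=np.polyfit(Y,X,1);return len(Y),"deg",np.degrees(k[0]).round(2),"x at .06",np.polyval(k,.06).round(4),"rms",np.std(np.array(X)-np.polyval(k,Y)).round(5)
for i in range(3):
    p=cloud(grab_frame("top"))
    print("bar",fit(p,.022,.034,.595,.645,np.min),"wall mean",fit(p,.036,.046,.625,.66,np.mean),"wall min",fit(p,.036,.046,.625,.66,np.min))
E
```

```text
bar (20, 'deg', np.float64(-0.01), 'x at .06', np.float64(0.6096), 'rms', np.float64(0.00046)) wall mean (20, 'deg', np.float64(-0.1), 'x at .06', np.float64(0.6412), 'rms', np.float64(0.00038)) wall min (20, 'deg', np.float64(0.1), 'x at .06', np.float64(0.6377), 'rms', np.float64(0.00048))
bar (20, 'deg', np.float64(0.17), 'x at .06', np.float64(0.6098), 'rms', np.float64(0.00029)) wall mean (20, 'deg', np.float64(-0.08), 'x at .06', np.float64(0.6412), 'rms', np.float64(0.00036)) wall min (20, 'deg', np.float64(-0.05), 'x at .06', np.float64(0.6377), 'rms', np.float64(0.00062))
bar (20, 'deg', np.float64(0.0), 'x at .06', np.float64(0.6099), 'rms', np.float64(0.00032)) wall mean (20, 'deg', np.float64(0.02), 'x at .06', np.float64(0.6412), 'rms', np.float64(0.00037)) wall min (20, 'deg', np.float64(0.03), 'x at .06', np.float64(0.6377), 'rms', np.float64(0.00045))
```

The front face is 28 mm ahead of the wall's inner face and parallel to it within measurement noise. The bar is seated, so I'm handing in.

```bash
python3 -c "
from h import *
print(job_done())"
```

```text
the job is handed in; nothing more can be done
None
```

The bar lies flat against the bay's back wall, left end behind the post; it was never pinched or lifted, the vial, timer and tip box still stand where they were, and the job is handed in at about 19 s of the 72 s allowed (the verdict was not shown).

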